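# Clamp an empty bottle with a slip-clutch knob

## Task

Stand the empty brown bottle that still has its paper label upright on the floor of the open bottle clamp, between the jaws, so that the label can be scraped off. Then turn the clamp's orange knob clockwise, in several gentle grips, until the jaws hold the bottle and you feel the knob's slip clutch give way; stop as soon as it slips, well short of an eighth of a turn of slip, and let go. Handle the glass and the clamp gently, and leave everything else where it stands.

Things in the scene. Friction and masses are not known exactly. Their poses are not given: they have to be found in the camera images.
- clamp: Bottle clamp fixed to the table: grey base 290 x 110 mm, 12 mm thick. Origin on its underside, where a clamped bottle's axis ends up; x along the base, from the knob end to the V end, z up. At +x a fixed V stop, at -x a flat jaw, both 62 mm high above the table, with black rubber faces; clockwise turning slides the jaw to +x. Free room before clamping: 13 to 26 mm in all, it varies.
- clamp_seat (a point): Point on the clamp's floor, 12 mm above the table and 6 mm from the clamped place towards the jaw; axes as the clamp's. A bottle set down with its axis here has at least 5 mm free all round. The jaw later pushes it these 6 mm into the V.
- knob_grip (a point): On the vertical axis of the orange fluted round knob, at gripping height, 80 mm above the table and 150 mm from the clamp's origin towards -x. Knob 36 mm in diameter, 55 to 100 mm above the table; steel collar below it 46 mm in diameter, 45 to 53 mm; blue block below 60 x 70 mm. A grip of 15 to 20 N (at most 25) turns it without sliding.
- knob (a joint): Slip of the knob's clutch, rad: clockwise lead of the knob's white mark over the collar's. 0 at the start; grows only while slipping. Clockwise the knob turns freely at about 0.1 N m for 1.2 to 3 rad (not known beforehand) until the bottle is held, then slips at a steady 0.28 N m. It stays where it is left. Turned anticlockwise it does not slip but opens the jaw.
- bottle_center (a point): Centre (half-way up, on the axis) of the brown glass bottle with the white paper label: 150 mm high, 0.2 kg, body 60 mm in diameter up to 88 mm, then a shoulder up to 108 mm, then a straight neck 27 mm in diameter from 33 to 75 mm above this point. Best taken by the neck, from above, 55 mm above this point; a grip of 15 N (at most 25) holds it.
- clean_bottle_center (a point): Centre of the second brown bottle, the same size but without a label: leave it alone.
- can_low: Lower can of a stack of two aluminium cans, each 66 mm in diameter and 115 mm high; origin under it: leave alone.
- can_top: Upper can of the stack; origin under it: leave alone.
- cup: White ceramic mug 84 mm in diameter, 90 mm high, origin under it: leave alone.
- opener: Flat steel bottle opener 135 mm long, 5 mm thick, lying on the table: leave alone.
- scraper: Spatula-like label scraper lying on the table: leave alone.
- jar: Glass jar 70 mm in diameter, 90 mm high, origin under it: leave alone.
Things that resemble listed ones, but are neither listed nor needed, are in the scene too. What is shaped like the part that bears bottle_center but yellow is not meant.

How it is judged:
By the outcome, as a careful person would: the job done as asked, in the order asked, and still so for the second after the job is handed in, with the robot touching nothing.
It also fails if it takes over 69 s, if anything falls off the work surface, if the arm or the gripper's body presses on something with over 40 N, if the wrist force passes 120 N, or if a joint passes its speed limit or range.

## Robot

A 7-joint arm with a two-finger parallel gripper is mounted at the origin on the work surface. World frame = base frame: x ahead of the robot, y to its left, z up, the work surface at z = 0. Lengths are in m, angles in rad, forces in N, time in s.
With the tool pointing down it reaches from about 0.4 to 0.85 m from the base axis. Payload 10.4 kg.
Tool frame: the origin (TCP) lies midway between the tips of the shut fingers; the grasp point (between the pads) lies 19 mm behind it; z points along the fingers, x is the direction in which the jaws open and shut, and the axes are right-handed (so a half turn about z gives the same grasp; the last joint's range is limited). The gripper opens to 87 mm and grips with 3 to 60 N. Pads are 19 mm wide; open, the fingers measure 117 mm over their backs; the gripper's body (75 mm by 190 mm) begins 51 mm behind the grasp point.
Start: joints at [1.161, 0.332, -0.065, 1.46, 0.022, 1.35, -0.088], TCP at [0.236, -0.579, 0.223] pointing down, gripper open.
Joint ranges: [-2.6, 2.6], [-0.5, 2.12], [-1.47, 1.34], [0.16, 2.42], [-1.27, 4.41], [0.06, 2.06], [-2.6, 2.6]. Speed limits (rad/s): [2.22, 2.22, 2.79, 2.79, 3.14, 3.14, 3.14].

## Interface

Orientations are given as a unit quaternion [x, y, z, w].
In Python, from bench import r gives the robot as it stands. The module is installed in compiled form; this text tells all that it offers.
- The arm moves only by the tool play_rows, never from a script. Its argument "commands" is a list of rows, each a list of 7 numbers: the shift along the world's x, y, z in cm, then the turn, a rotation vector about the world's x, y, z in rad, then the finger opening in cm, from 0 to 8.7. A call has 1 to 20 rows; each row shifts and turns the commanded pose from where the row before left it; what a row does not reach is not made up. A row lasts 1/8 s, in which the tool goes at most 62.5 mm and 10.7 degrees, less where a joint would pass 70% of its speed; a pose out of reach is approached as far as the arm can. A call is refused whole if a number of a shift passes 6.25 or a number of a turn 0.188, either way. A call with a gripper value outside its range is refused whole. The fingers move at their own pace and stop on an object; "grip_force" is the grip in N (left out, the last holds). Time passes only in rows, so rows that do not move let the fingers close. It gives the time, the measured TCP pose, the force and the opening at its end, in the units of the state.
- r.read_state(): the state, without advancing time (a new reading comes with each control period).
- r.camera(name): name is "scene" or "top" or "wrist"; returns a dict with "img" (480x640x3 uint8, red, green, blue), "K" (3x3 intrinsics, pixels), "camera_from_world" (4x4, takes a point from world to camera coordinates). Camera axes: x right, y down, z forward; pixel columns grow to the right and rows downward; lengths in m; the calibration is good to about 2 mm. The wrist camera is an equidistant fisheye: a pixel r from the principal point sees the ray r / f radians off the axis. A picture is of the moment at which its call begins. There is no depth.
- r.close_job(): hands the job in, once; it reports no verdict.
The state is a dict: "time": time; "joint_positions": joint angles; "joint_vel": joint speeds; "joint_torque": joint torques, N m; "ee_pos": TCP position; "eef_rot": TCP orientation; "ft_force": force on the tool from outside, world axes, zero at the start; "torque": the same for the moment, N m; "width": finger opening in m.
Only numpy, scipy, OpenCV 4.12 (cv2) and the standard library are available. Lean on these libraries where they do the work, as an engineer would, in place of code of your own. Each camera call takes 0.05 s, during which the arm holds its last target. There are 200 camera calls.

## Working session

There is one attempt and no reset: what is moved stays moved. The work goes in short steps, Python scripts to look and compute and a tool call to move; the robot and the scene stay as the last step left them, time stands still between calls to the robot, and variables do not carry over. Pictures are saved under pics/ and viewed, about 8 in all and at most 12, crops included, and the job is handed in when it is done.

Besides the shell and the picture viewer there is one more tool, called as name(argument=value, ...), one argument or row to a line, values as JSON. play_rows: Moves the arm, as the interface text tells. Its arguments: {"type":"object","properties":{"commands":{"type":"array","items":{"type":"array","items":{"type":"number"}}},"grip_force":{"type":"number"}},"required":["commands"]}

```bash
mkdir -p pics
cat > h.py <<'E'
import numpy as np, cv2
from bench import r
def snap(n,f=None):
    c=r.camera(n); 
    if f: cv2.imwrite('pics/'+f,c['img'][:,:,::-1])
    np.savez('pics/'+n+'.npz',**c); return c
def ray(c,u,v):
    T=c['camera_from_world'];R=T[:3,:3];o=-R.T@T[:3,3]
    return o,R.T@np.linalg.inv(c['K'])@[u,v,1]
def onz(c,u,v,z):
    o,d=ray(c,u,v);return o+d*(z-o[2])/d[2]
def proj(c,p):
    T=c['camera_from_world'];q=c['K']@(T[:3,:3]@p+T[:3,3]);return q[:2]/q[2]
def load(n): return dict(np.load('pics/'+n+'.npz'))
E
python3 - <<'E'
from h import *
for n in('scene','top'):
    c=snap(n,n+'1.png'); print(n,c['K'].tolist(),ray(c,320,240)[0])
print(r.read_state())
E
```

```text
scene [[583.4138026256522, 0.0, 313.89892316673115], [0.0, 583.4138026256522, 241.39385730450056], [0.0, 0.0, 1.0]] [1.34139549 0.27016137 0.9415534 ]
top [[519.4156646376781, 0.0, 321.0318389122368], [0.0, 519.4156646376781, 235.12541354671555], [0.0, 0.0, 1.0]] [ 0.30407627 -0.04049763  1.37690294]
{'time': 0.1, 'joint_positions': array([ 1.16144453,  0.33279124, -0.06466899,  1.46084805,  0.02160274,
        1.34991034, -0.08847731]), 'joint_vel': array([-9.93798712e-06, -6.00443318e-04,  6.51756990e-04, -2.31893377e-03,
        1.41719961e-04,  2.36237381e-04,  1.30905918e-03]), 'joint_torque': array([ 1.81724397e-03, -6.24544215e+01,  2.50576698e-02, -3.90717494e+01,
       -6.13631378e-02,  3.66096874e-02,  6.46608032e-05]), 'ee_pos': array([ 0.23558692, -0.57852564,  0.22184875]), 'eef_rot': array([ 8.29817333e-01, -5.58034762e-01, -5.42320838e-04, -3.22320062e-04]), 'ft_force': array([-0.76719133,  1.31513665, -0.10042586]), 'torque': array([-0.00499279,  0.03700318,  0.0063528 ]), 'width': 0.08680190924429307}
```

View pics/scene1.png

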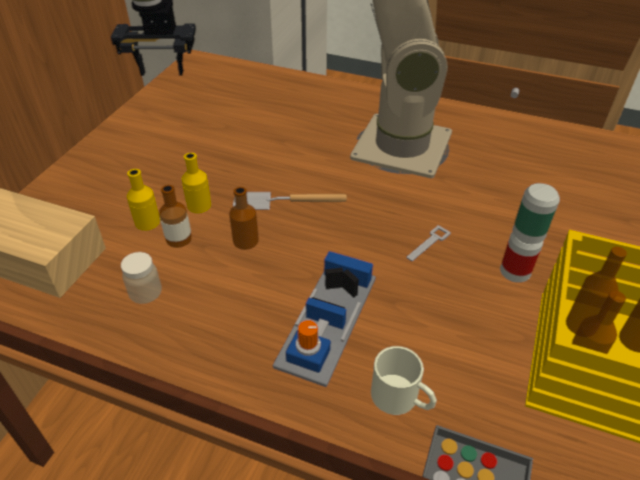

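View pics/top1.png

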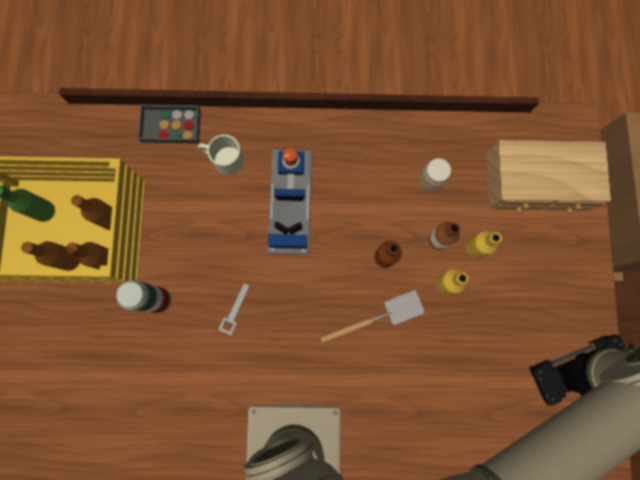

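Scene: labelled bottle at (175,215), clean one at (243,220), clamp with knob at (308,335), yellow decoys at (143,200)/(195,185). Top: labelled bottle with its mouth near (453,229), clamp (290,200), knob (291,157).

Run:
```python
from h import *
s,t=load('scene'),load('top')
a=cv2.resize(t['img'][215:275,370:510],None,fx=5.7,fy=5.0*1.14,interpolation=cv2.INTER_CUBIC)
b=cv2.resize(t['img'][140:260,255:325],None,fx=4,fy=4,interpolation=cv2.INTER_CUBIC)
d=cv2.resize(s['img'][180:250,155:200],None,fx=4,fy=4,interpolation=cv2.INTER_CUBIC)
H=np.zeros((600,800,3),np.uint8)
b=cv2.rotate(b,cv2.ROTATE_90_CLOCKWISE)[:258]; H[:a.shape[0],:a.shape[1]]=a[:,:800]
b=b[:600-a.shape[0]]; H[a.shape[0]:a.shape[0]+b.shape[0],:b.shape[1]]=b
H[310:590,600:780]=d
cv2.imwrite('pics/crop1.png',H[:,:,::-1]); 
def comps(c,lo,hi,roi,name,n=3):
    x0,y0,x1,y1=roi;h=cv2.cvtColor(c['img'],cv2.COLOR_RGB2HSV)[y0:y1,x0:x1]
    m=cv2.inRange(h,lo,hi); k,l,st,ce=cv2.connectedComponentsWithStats(m)
    for i in sorted(range(1,k),key=lambda i:-st[i,4])[:n]: print(name,st[i]+[x0,y0,0,0,0],ce[i]+[x0,y0])
for n,c,roi,rb in(('top',t,(255,140,325,260),(425,215,465,255)),('scene',s,(270,245,380,390),(155,180,195,250))):
    comps(c,(3,180,150),(14,255,255),roi,n+' orange',2)
    comps(c,(100,120,40),(125,255,255),roi,n+' blue')
    comps(c,(0,0,110),(180,60,255),rb,n+' label',2)
    h=cv2.cvtColor(c['img'],cv2.COLOR_RGB2HSV)
    m=cv2.inRange(h,(95,10,70),(130,255,255)); x0,y0,x1,y1=roi; z=np.zeros_like(m);z[y0:y1,x0:x1]=m[y0:y1,x0:x1]
    cs=max(cv2.findContours(z,0,2)[0],key=cv2.contourArea);q=cv2.minAreaRect(cs)
    print(n,'base px',q); print(np.array([onz(c,*p,.012)for p in cv2.boxPoints(q)]).round(4).tolist())
print(h[330,340-0] if 0 else cv2.cvtColor(t['img'],cv2.COLOR_RGB2HSV)[[224,229,234,240],[453,453,450,445]])
```

```text
top orange [285 148  11  13 100] [290.35 153.73]
top blue [269 234  37  14 437] [286.96796339 240.56064073]
top blue [279 152  25  22 216] [291.22685185 165.27777778]
top blue [275 189  29   8 191] [289.12565445 192.52356021]
top label [431 232  13  16  69] [435.04347826 241.05797101]
top base px ((287.5, 240.5), (15.0, 39.0), 90.0)
[[0.5604, 0.0795, 0.012], [0.5622, -0.0246, 0.012], [0.5216, -0.0253, 0.012], [0.5199, 0.0782, 0.012]]
scene orange [285 245  95  31 733] [339.23874488 252.18826739]
scene orange [335 349  39  36 694] [356.08069164 366.99855908]
scene blue [325 252  47  35 760] [350.33289474 266.77236842]
scene blue [307 298  39  30 730] [325.89041096 311.9739726 ]
scene blue [286 333  44  39 721] [308.09847434 355.26629681]
scene label [163 219  27  22 383] [176.74673629 230.61879896]
scene base px ((307.4499816894531, 350.1499938964844), (42.69074630737305, 36.04996109008789), 18.434947967529297)
[[0.7783, -0.0188, 0.012], [0.6965, -0.0302, 0.012], [0.6977, 0.0559, 0.012], [0.7779, 0.0629, 0.012]]
[[ 11 189  73]
 [  0  51  20]
 [ 13 162  77]
 [ 13 170 108]]
```

View pics/crop1.png

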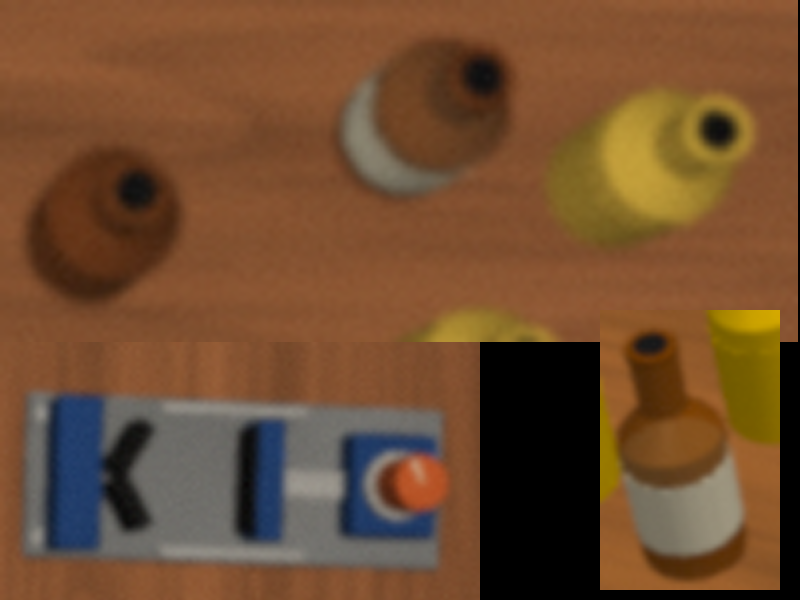

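Run:
```python
from h import *
s,t=load('scene'),load('top')
def tri(pt,ps):
    (o1,d1),(o2,d2)=ray(t,*pt),ray(s,*ps)
    A=np.c_[d1,-d2];k=np.linalg.lstsq(A,o2-o1,rcond=None)[0];a,b=o1+k[0]*d1,o2+k[1]*d2
    return ((a+b)/2).round(4),np.linalg.norm(a-b).round(4)
print('mouth tri',tri((454.1,227.9),(167.1,188.1)),onz(t,454.1,227.9,.15).round(4),onz(s,167.1,188.1,.15).round(4))
P=np.array([onz(t,*p,.012)[:2] for p in[(268,252.2),(308,252.2),(311,149.9),(272.1,149.9)]]);print(P.round(4))
m=(P[0]+P[1])/2;k=(P[2]+P[3])/2;print('mid',(m+k)/2,'len',np.linalg.norm(m-k),'yaw',np.arctan2(*(m-k)[::-1]))
# orange both views
for n,c,roi in(('top',t,(270,140,325,180)),('scene',s,(290,310,330,360))):
    x0,y0,x1,y1=roi;h=cv2.cvtColor(c['img'],cv2.COLOR_RGB2HSV)
    M=cv2.inRange(h,(0,190,140),(12,255,255));Z=np.zeros_like(M);Z[y0:y1,x0:x1]=M[y0:y1,x0:x1]
    cs=max(cv2.findContours(Z,0,2)[0],key=cv2.contourArea);print(n,cv2.boundingRect(cs),cv2.contourArea(cs))
    # base grey mask: low saturation
    M=cv2.inRange(h,(0,0,60),(180,70,255))|cv2.inRange(h,(95,60,40),(130,255,255))
    Z=np.zeros_like(M);R=(262,142,320,260)if n=='top'else(265,240,385,390);x0,y0,x1,y1=R;Z[y0:y1,x0:x1]=M[y0:y1,x0:x1]
    cs=max(cv2.findContours(Z,0,2)[0],key=cv2.contourArea)
    q=cv2.approxPolyDP(cv2.convexHull(cs),3,True)[:,0];print(n,q.tolist(),[onz(c,*p,.012)[:2].round(4).tolist()for p in q])
a=cv2.resize(s['img'][240:385,270:385],None,fx=4,fy=4,interpolation=cv2.INTER_CUBIC)
cv2.imwrite('pics/crop2.png',a[:,:,::-1])
```

```text
mouth tri (array([ 0.5536, -0.3802,  0.1519]), np.float64(0.0023)) [ 0.5545 -0.3818  0.15  ] [ 0.5516 -0.3805  0.15  ]
[[ 0.5087  0.0779]
 [ 0.5103 -0.0282]
 [ 0.7954 -0.0314]
 [ 0.7933  0.0756]]
mid [0.65189987 0.02346884] len 0.28482820174953344 yaw 3.131898222623343
top (285, 148, 11, 13) 69.5
top [[274, 149], [311, 152], [307, 253], [268, 252]] [[0.796, 0.0704], [0.7893, -0.0315], [0.5081, -0.0255], [0.5092, 0.0779]]
scene (309, 322, 7, 4) 0.5
scene [[330, 251], [371, 263], [374, 280], [323, 385], [273, 365]] [[0.4725, -0.035], [0.4742, 0.0617], [0.5197, 0.0828], [0.799, 0.0729], [0.7933, -0.0295]]
```

View pics/crop2.png

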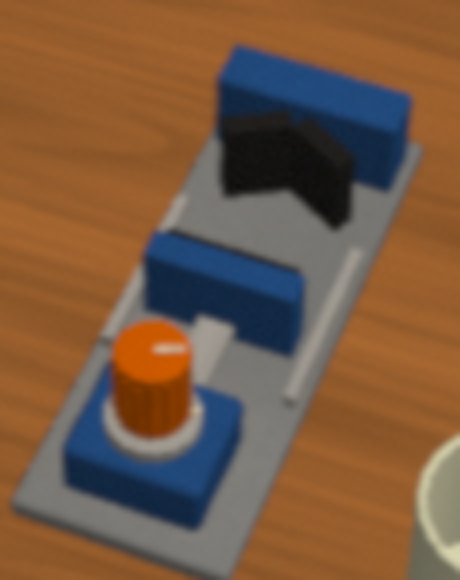

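Run:
```python
from h import *
s,t=load('scene'),load('top')
for p in[(272.6,366.6),(326.6,383.9),(375.1,276.6)]: print('base',onz(s,*p,.012).round(4))
print('knob',onz(s,307.4,327.4,.1).round(4),onz(t,290,154.6,.1).round(4))
# collar/knob top ellipse, top view profile
h=cv2.cvtColor(t['img'],cv2.COLOR_RGB2HSV)
print(t['img'][144:168,290].tolist()); print(t['img'][154,280:302].tolist())
for k in [(.742,.025,.1),(.744,.023,.1)]: print(proj(t,np.array(k)),proj(s,np.array(k)))
for z,p in((.062,(0,0)),):pass
```

```text
base [ 0.7968 -0.0288  0.012 ]
base [0.7944 0.0782 0.012 ]
base [0.5095 0.082  0.012 ]
knob [0.7503 0.0234 0.1   ] [0.7499 0.0218 0.1   ]
[[129, 81, 47], [129, 79, 46], [127, 77, 43], [140, 74, 41], [161, 77, 39], [176, 81, 38], [179, 81, 35], [182, 83, 39], [184, 86, 44], [186, 97, 54], [188, 103, 60], [186, 97, 54], [186, 90, 45], [186, 86, 42], [183, 83, 38], [178, 81, 37], [157, 71, 33], [122, 52, 21], [100, 44, 21], [89, 40, 18], [94, 52, 33], [109, 79, 64], [127, 113, 101], [134, 128, 120]]
[[33, 58, 99], [43, 56, 93], [84, 63, 85], [140, 79, 70], [174, 94, 63], [186, 108, 70], [189, 116, 78], [192, 123, 85], [190, 123, 85], [188, 116, 75], [188, 103, 60], [183, 88, 44], [184, 85, 41], [182, 82, 38], [181, 82, 38], [174, 77, 39], [145, 69, 48], [101, 63, 74], [56, 58, 91], [35, 57, 98], [35, 61, 101], [30, 55, 97]]
[288.66927558 157.53214858] [309.93276301 324.2212762 ]
[289.46724343 156.80238902] [308.48873375 324.72260606]
```

play_rows(
  commands=[
    [3.18, 1.98, 0, 0, 0, 0.118, 5],
    [3.18, 1.98, 0, 0, 0, 0.118, 5],
    [3.18, 1.98, 0, 0, 0, 0.118, 5],
    [3.18, 1.98, 0, 0, 0, 0.118, 5],
    [3.18, 1.98, 0, 0, 0, 0.118, 5],
    [3.18, 1.98, 0, 0, 0, 0.118, 5],
    [3.18, 1.98, 0, 0, 0, 0.118, 5],
    [3.18, 1.98, 0, 0, 0, 0.118, 5],
    [3.18, 1.98, 0, 0, 0, 0.118, 5],
    [3.18, 1.98, 0, 0, 0, 0.118, 5],
    [0, 0, 0, 0, 0, 0, 5],
    [0, 0, 0, 0, 0, 0, 5],
  ],
  grip_force=15,
)

```text
time: 1.6
ee_pos: [0.5531, -0.3814, 0.2221]
eef_rot: [1.0, -0.003, -0.0, 0.0]
ft_force: [-0.2, 0.2, 0.1]
width: 0.0502
```

Run:
```python
from h import *
c=snap('wrist','w1.png'); st=r.read_state(); print(st['joint_positions'].round(3),st['ee_pos'],st['eef_rot'])
T=c['camera_from_world'];print(c['K'].tolist(),T.round(3).tolist())
for p in[(.5536,-.3808,.15),(.5536,-.3808,.075)]:
    q=T[:3,:3]@p+T[:3,3];th=np.arctan2(np.hypot(*q[:2]),q[2]);print(c['K'][:2,2]+c['K'][0,0]*th*q[:2]/np.hypot(*q[:2]))
```

```text
[ 0.803  0.465 -0.383  1.304  0.171  1.405  0.422] [ 0.55274301 -0.3819116   0.22229663] [ 9.99994741e-01 -3.20768215e-03 -4.41317871e-04  1.82198161e-04]
[[371.64829954431775, 0.0, 319.49912547339335], [0.0, 371.64829954431775, 236.3939122688244], [0.0, 0.0, 1.0]] [[1.0, -0.006, 0.001, -0.556], [-0.006, -0.963, 0.271, -0.397], [-0.001, -0.271, -0.963, 0.286], [0.0, 0.0, 0.0, 1.0]]
[318.75392258 247.35439176]
[318.84743773 221.02768665]
```

View pics/w1.png

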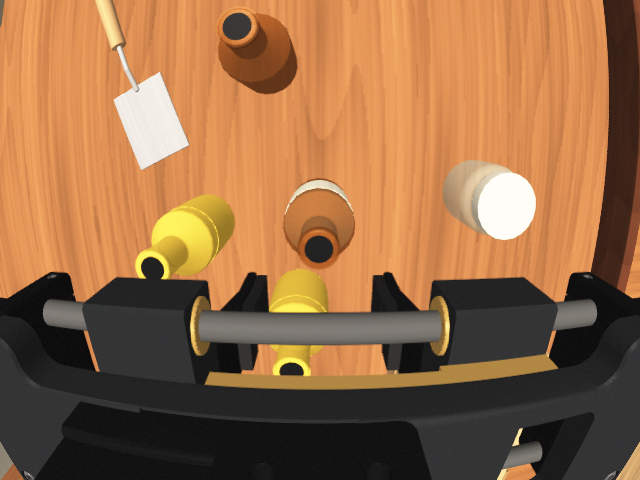

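Mouth appears at (319,249), predicted (318.8,247.4): the position agrees within 1 mm. Descending.

play_rows(
  commands=[
    [0.05, 0, -1.85, 0, 0, 0, 5],
    [0, 0, -1.85, 0, 0, 0, 5],
    [0, 0, -1.85, 0, 0, 0, 5],
    [0, 0, -1.85, 0, 0, 0, 5],
    [0, 0, -1.85, 0, 0, 0, 5],
    [0, 0, -1.85, 0, 0, 0, 5],
    [0, 0, 0, 0, 0, 0, 5],
    [0, 0, 0, 0, 0, 0, 2],
    [0, 0, 0, 0, 0, 0, 2],
    [0, 0, 0, 0, 0, 0, 2],
    [0, 0, 0, 0, 0, 0, 2],
    [0, 0, 0, 0, 0, 0, 2],
    [0, 0, 0, 0, 0, 0, 2],
  ],
  grip_force=15,
)

```text
time: 3.28
ee_pos: [0.5544, -0.3811, 0.1121]
eef_rot: [1.0, -0.002, 0.0, 0.0]
ft_force: [-2.2, -0.1, 5.2]
width: 0.0268
```

play_rows(
  commands=[
    [0, 0, 0.5, 0, 0, 0, 2],
    [0, 0, 1.2, 0, 0, 0, 2],
    [0, 0, 2.0, 0, 0, 0, 2],
    [0, 0, 2.3, 0, 0, 0, 2],
    [0.5, 0, 2.5, 0, 0, 0, 2],
    [1.0, 0.5, 2.0, 0, 0, 0, 2],
    [1.5, 1.0, 1.5, 0, 0, 0, 2],
    [1.3, 2.0, 0, 0, 0, 0, 2],
    [0.8, 3.0, 0, 0, 0, 0, 2],
    [0.2, 4.0, 0, 0, 0, 0, 2],
    [0, 4.5, 0, 0, 0, 0, 2],
    [0, 4.5, 0, 0, 0, 0, 2],
    [0, 4.5, 0, 0, 0, 0, 2],
    [0, 4.5, 0, 0, 0, 0, 2],
    [0, 4.0, 0, 0, 0, 0, 2],
    [0, 3.5, 0, 0, 0, 0, 2],
    [0, 2.5, 0, 0, 0, 0, 2],
    [0, 1.5, 0, 0, 0, 0, 2],
    [0, 0.6, 0, 0, 0, 0, 2],
    [0, 0, 0, 0, 0, 0, 2],
  ],
)

```text
time: 5.78
ee_pos: [0.6073, 0.0248, 0.2315]
eef_rot: [1.0, -0.002, -0.0, 0.0]
ft_force: [-0.7, -0.2, -2.2]
width: 0.0269
```

Run:
```python
from h import *
c=snap('wrist','w2.png'); st=r.read_state(); print(st['joint_positions'].round(3),st['ee_pos'],st['eef_rot'],st['ft_force'],st['torque'])
T=c['camera_from_world']
def fp(p):
    q=T[:3,:3]@p+T[:3,3];th=np.arctan2(np.hypot(*q[:2]),q[2]);return (c['K'][:2,2]+c['K'][0,0]*th*q[:2]/np.hypot(*q[:2])).round(1)
u=np.array([-1,.011,0]);v=np.array([-.011,-1,0]);o=np.array([.601,.0252,0])
for n,l in dict(knobtop=(-.15,0,.1),c1=(-.195,.055,.012),c2=(-.195,-.055,.012),c3=(.095,.055,.012),c4=(.095,-.055,.012),org=(0,0,.012),jawclamped=(-.03,0,.062)).items(): print(n,fp(o+u*l[0]+v*l[1]+[0,0,l[2]]))
s=snap('scene','s2.png');cv2.imwrite('pics/s2c.png',cv2.resize(s['img'][200:390,250:390,::-1],None,fx=3,fy=3,interpolation=cv2.INTER_CUBIC))
```

```text
[ 0.325  0.342 -0.56   1.472  0.183  1.379 -0.249] [0.60734032 0.02412617 0.23145199] [ 9.99996744e-01 -2.53844443e-03 -4.16240701e-05  2.56714815e-04] [ 0.35483583  0.05348851 -2.09160839] [-0.0349964  -0.15439148  0.03695473]
knobtop [483.2 227.4]
c1 [481.2 255. ]
c2 [490.8 159.4]
c3 [226.2 254.3]
c4 [221.3 153.7]
org [312.2 205.1]
jawclamped [344.2 215.8]
```

View pics/w2.png

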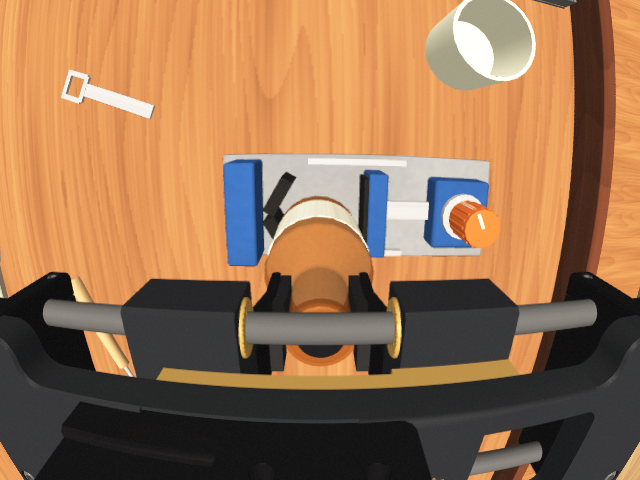

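Wrist view: clamp corners (490,161), (222,155), (480,255) and knob top (483,228) match the predictions within 2 px; the bottle hangs upright over the seat. Lowering.

play_rows(
  commands=[
    [0, 0.07, -1.0, 0, 0, 0, 2],
    [0, 0, -1.7, 0, 0, 0, 2],
    [0, 0, -1.7, 0, 0, 0, 2],
    [0, 0, -1.7, 0, 0, 0, 2],
    [0, 0, -1.6, 0, 0, 0, 2],
    [0, 0, -1.2, 0, 0, 0, 2],
    [0, 0, -0.8, 0, 0, 0, 2],
    [0, 0, -0.5, 0, 0, 0, 2],
    [0, 0, -0.2, 0, 0, 0, 2],
    [0, 0, 0, 0, 0, 0, 2],
  ],
)

```text
time: 7.12
ee_pos: [0.6074, 0.0259, 0.1278]
eef_rot: [1.0, -0.002, 0.0, -0.0]
ft_force: [0.0, 0.9, -2.5]
width: 0.0268
```

Run:
```python
from h import *
s=snap('scene','s3.png');t=snap('top');a=cv2.resize(s['img'][190:390,265:385,::-1],None,fx=3,fy=3,interpolation=cv2.INTER_CUBIC);b=cv2.resize(t['img'][140:260,250:345,::-1],None,fx=4,fy=5,interpolation=cv2.INTER_CUBIC)
H=np.zeros((600,800,3),np.uint8);H[:,:360]=a;H[:,380:760]=b;cv2.imwrite('pics/s3c.png',H)
st=r.read_state();print(st['ee_pos'],st['ft_force'],st['torque'])
```

```text
[0.607516   0.02589148 0.12798075] [ 0.15803478 -1.22221205 -2.73541752] [ 0.00168413 -0.0607439  -0.00400292]
```

View pics/s3c.png

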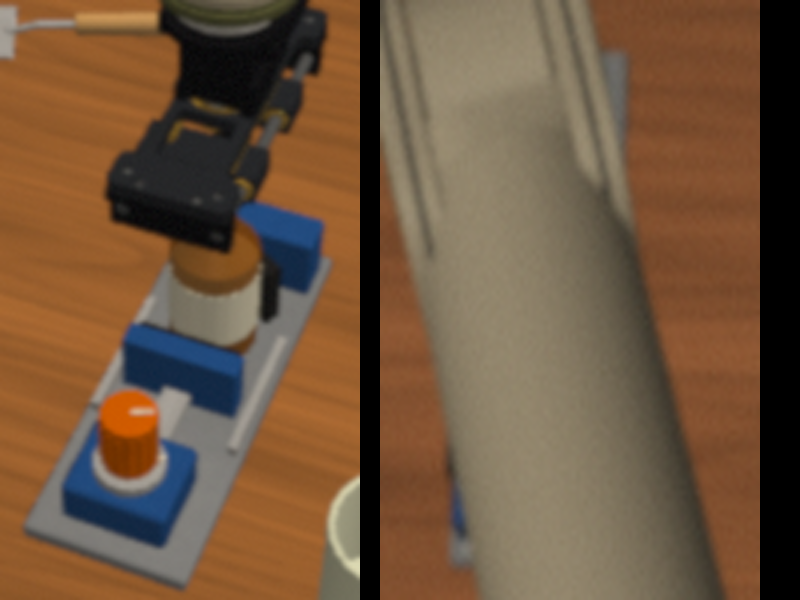

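The bottle sits between jaw and V, upright, about 4 mm above the floor. Touching down.

play_rows(
  commands=[
    [0, -0.05, -0.15, 0, 0, 0, 2],
    [0, 0, -0.15, 0, 0, 0, 2],
    [0, 0, -0.1, 0, 0, 0, 2],
    [0, 0, 0, 0, 0, 0, 2],
    [0, 0, 0, 0, 0, 0, 2],
  ],
)

```text
time: 7.85
ee_pos: [0.6075, 0.0254, 0.1241]
eef_rot: [1.0, -0.002, 0.0, 0.0]
ft_force: [-2.0, -0.3, 5.8]
width: 0.0268
```

play_rows(
  commands=[
    [0, 0, 0, 0, 0, 0, 3.2],
    [0, 0, 0, 0, 0, 0, 5],
    [0, 0, 0, 0, 0, 0, 5],
    [0, 0, 0.6, 0, 0, 0, 5],
    [0, 0, 1.2, 0, 0, 0, 5],
    [0, 0, 2.2, 0, 0, 0, 5],
    [0, 0, 3, 0, 0, 0, 5],
    [0, 0, 3, 0, 0, 0, 5],
    [2, 0, 1.2, 0, 0, 0, 6],
    [3, -0.1, 0, 0, 0, 0, 6],
    [4, -0.1, 0, 0, 0, 0, 6],
    [3, 0, 0, 0, 0, 0, 6],
    [2.35, 0, 0, 0, 0, 0, 6],
    [0, 0, 0, 0, 0, 0, 6],
  ],
)

```text
time: 9.6
ee_pos: [0.7515, 0.0236, 0.2352]
eef_rot: [1.0, -0.002, -0.0, -0.0]
ft_force: [0.2, -0.1, -0.4]
width: 0.0598
```

Run:
```python
from h import *
c=snap('wrist','w4.png'); st=r.read_state(); print(st['joint_positions'].round(3),st['ee_pos'],st['eef_rot'],st['ft_force'],st['torque'])
T=c['camera_from_world']
def fp(p):
    q=T[:3,:3]@p+T[:3,3];th=np.arctan2(np.hypot(*q[:2]),q[2]);return (c['K'][:2,2]+c['K'][0,0]*th*q[:2]/np.hypot(*q[:2])).round(1)
for p in[(.751,.0235,.1),(.607,.0252,.162),(.769,.0235,.1),(.751,.0055,.1)]:print(fp(p))
```

```text
[ 0.178  0.669 -0.503  0.998  0.303  1.539 -0.244] [0.75086124 0.02371641 0.23565455] [ 9.99998092e-01 -1.92334380e-03 -4.36676451e-05 -3.38454189e-04] [-1.07977421e-01 -3.32952387e-05  1.16273592e-01] [-0.01792471 -0.10178408 -0.02015549]
[317.5 225.3]
[120.6 245.5]
[339.4 225.3]
[317.6 246.3]
```

View pics/w4.png

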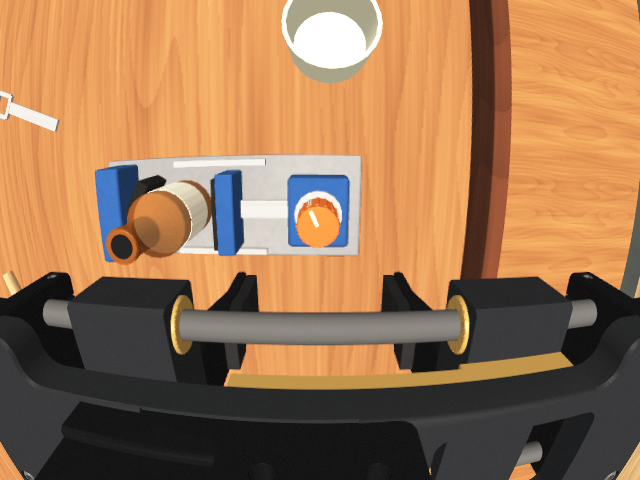

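The knob's disc centre (318,225) is where predicted, and the bottle stands with its mouth at (123,245). Descending onto the knob; the first grip turns 1.0 rad, which is below the 1.2 rad minimum.

play_rows(
  commands=[
    [0, 0, -2, 0, 0, 0, 6],
    [0, 0, -3, 0, 0, 0, 6],
    [0, 0, -3, 0, 0, 0, 6],
    [0, 0, -3, 0, 0, 0, 6],
    [0, 0, -3, 0, 0, 0, 6],
    [0, 0, -2, 0, 0, 0, 6],
    [0, 0, -1.4, 0, 0, 0, 6],
    [0, 0, 0, 0, 0, 0, 6],
    [0, 0, 0, 0, 0, 0, 3],
    [0, 0, 0, 0, 0, 0, 3],
    [0, 0, 0, 0, 0, 0, 3],
    [0, 0, 0, 0, 0, 0, 3],
    [0, 0, 0, 0, 0, 0, 3],
  ],
  grip_force=17,
)

```text
time: 11.28
ee_pos: [0.7502, 0.0234, 0.0622]
eef_rot: [1.0, -0.002, -0.001, 0.0]
ft_force: [-6.2, -0.2, 4.4]
width: 0.0356
```

play_rows(
  commands=[
    [0, 0, 0, 0, 0, -0.05, 3],
    [0, 0, 0, 0, 0, -0.1, 3],
    [0, 0, 0, 0, 0, -0.1, 3],
    [0, 0, 0, 0, 0, -0.1, 3],
    [0, 0, 0, 0, 0, -0.1, 3],
  ],
)

```text
time: 11.9
ee_pos: [0.7506, 0.0233, 0.0622]
eef_rot: [0.974, -0.227, -0.0, 0.0]
ft_force: [-2.1, -1.5, 3.6]
width: 0.0354
```

```bash
cat > st.py <<'E'
from h import *
from scipy.spatial.transform import Rotation as R
st=r.read_state();x=R.from_quat(st['eef_rot']).as_matrix()[:,0]
print(st['time'],st['ee_pos'].round(4),'phi',np.arctan2(x[1],x[0]).round(3),'F',st['ft_force'].round(2),'M',st['torque'].round(3),'q7',st['joint_positions'][6].round(3),'tau7',st['joint_torque'][6].round(3),'w',st['width'].round(4))
E
python3 st.py
```

```text
Traceback (most recent call last):
  File "st.py", line 4, in <module>
    print(st['time'],st['ee_pos'].round(4),'phi',np.arctan2(x[1],x[0]).round(3),'F',st['ft_force'].round(2),'M',st['torque'].round(3),'q7',st['joint_positions'][6].round(3),'tau7',st['joint_torque'][6].round(3),'w',st['width'].round(4))
                                                                                                                                                                                                                       ^^^^^^^^^^^^^^^^^
AttributeError: 'float' object has no attribute 'round'
```

```bash
sed -i "s/,'w',st\['width'\].round(4)//" st.py; python3 st.py;python3 st.py
```

```text
11.9 [0.7506 0.0233 0.0622] phi -0.457 F [-2.11 -1.52  3.6 ] M [-0.157  0.601  0.094] q7 -0.706 tau7 1.455
11.9 [0.7506 0.0233 0.0622] phi -0.457 F [-2.11 -1.52  3.6 ] M [-0.157  0.601  0.094] q7 -0.706 tau7 1.455
```

play_rows(
  commands=[
    [0, 0, 0, 0, 0, -0.1, 3],
    [0, 0, 0, 0, 0, -0.1, 3],
    [0, 0, 0, 0, 0, -0.1, 3],
    [0, 0, 0, 0, 0, -0.1, 3],
    [0, 0, 0, 0, 0, -0.1, 3],
  ],
)

```text
time: 12.52
ee_pos: [0.751, 0.0229, 0.0622]
eef_rot: [0.888, -0.461, 0.0, 0.0]
ft_force: [-1.2, -1.6, 2.9]
width: 0.0357
```

```bash
python3 st.py
```

```text
12.525 [0.751  0.0229 0.0622] phi -0.957 F [-1.19 -1.6   2.92] M [-0.355  0.099  0.144] q7 -1.17 tau7 1.448
```

Mz is about 0.1–0.14 N m, so the knob is turning freely. Release, turn back, regrip.

play_rows(
  commands=[
    [0, 0, 0, 0, 0, 0, 6],
    [0, 0, 0, 0, 0, 0, 6],
    [0, 0, 0, 0, 0, 0, 6],
    [0, 0, 0, 0, 0, 0.12, 6],
    [0, 0, 0, 0, 0, 0.18, 6],
    [0, 0, 0, 0, 0, 0.18, 6],
    [0, 0, 0, 0, 0, 0.18, 6],
    [0, 0, 0, 0, 0, 0.18, 6],
    [0, 0, 0, 0, 0, 0.16, 6],
    [0, 0, 0, 0, 0, 0, 6],
    [0, 0, 0, 0, 0, 0, 6],
    [0, 0, 0, 0, 0, 0, 3],
    [0, 0, 0, 0, 0, 0, 3],
    [0, 0, 0, 0, 0, 0, 3],
    [0, 0, 0, 0, 0, 0, 3],
    [0, 0, 0, 0, 0, 0, 3],
  ],
)

```text
time: 14.52
ee_pos: [0.7501, 0.0234, 0.0616]
eef_rot: [1.0, 0.023, -0.001, 0.0]
ft_force: [-5.4, -0.0, 2.6]
width: 0.0356
```

```bash
python3 - <<'E'
from h import *
c=snap('wrist','w5.png');im=c['img'].copy()
cv2.imwrite('pics/w5c.png',im[130:300,60:400,::-1].repeat(2,0).repeat(2,1))
E
python3 st.py
```

```text
14.575 [0.7501 0.0234 0.0616] phi 0.046 F [-5.87 -0.47  3.6 ] M [-0.122  1.116  0.035] q7 -0.238 tau7 0.02
```

View pics/w5c.png

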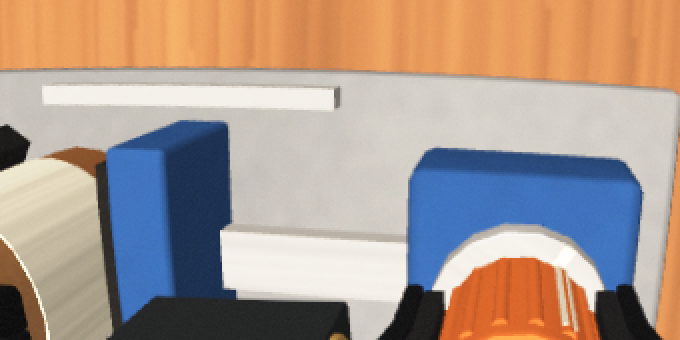

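The jaw is now about at the bottle; the knob's mark and the collar's are aligned near crop (567,260). Next, turning in smaller steps.

play_rows(
  commands=[
    [-0.05, 0, 0, 0, 0, -0.05, 3],
    [0, 0, 0, 0, 0, -0.1, 3],
    [0, 0, 0, 0, 0, -0.1, 3],
  ],
)

```text
time: 14.95
ee_pos: [0.7503, 0.0234, 0.0617]
eef_rot: [0.995, -0.103, 0.0, -0.0]
ft_force: [-0.4, -0.0, 1.4]
width: 0.0353
```

```bash
python3 st.py
```

```text
14.95 [0.7503 0.0234 0.0617] phi -0.207 F [-0.37 -0.03  1.44] M [-0.093  0.209  0.077] q7 -0.474 tau7 1.47
```

play_rows(
  commands=[
    [0, 0, 0, 0, 0, -0.06, 3],
    [0, 0, 0, 0, 0, -0.06, 3],
  ],
)

```text
time: 15.2
ee_pos: [0.7504, 0.0233, 0.0616]
eef_rot: [0.987, -0.162, 0.0, 0.0]
ft_force: [-1.0, 0.7, -0.5]
width: 0.0354
```

```bash
python3 st.py
```

```text
15.2 [0.7504 0.0233 0.0616] phi -0.326 F [-0.98  0.67 -0.51] M [-0.076  0.04   0.074] q7 -0.584 tau7 0.819
```

play_rows(
  commands=[
    [0, 0, 0, 0, 0, -0.06, 3],
    [0, 0, 0, 0, 0, -0.06, 3],
  ],
)

```text
time: 15.45
ee_pos: [0.7505, 0.0233, 0.0616]
eef_rot: [0.975, -0.221, 0.0, 0.0]
ft_force: [0.2, 0.3, 0.1]
width: 0.0358
```

```bash
python3 st.py
```

```text
15.45 [0.7505 0.0233 0.0616] phi -0.446 F [0.23 0.3  0.1 ] M [-0.13  -0.091  0.127] q7 -0.696 tau7 0.818
```

play_rows(
  commands=[
    [0, 0, 0, 0, 0, -0.06, 3],
    [0, 0, 0, 0, 0, -0.06, 3],
  ],
)

```text
time: 15.7
ee_pos: [0.7507, 0.0232, 0.0617]
eef_rot: [0.96, -0.279, 0.001, -0.0]
ft_force: [1.5, -0.6, 0.7]
width: 0.0355
```

```bash
python3 st.py
```

```text
15.7 [0.7507 0.0232 0.0617] phi -0.566 F [ 1.54 -0.62  0.69] M [-0.11  -0.214  0.131] q7 -0.807 tau7 0.818
```

play_rows(
  commands=[
    [0, 0, 0, 0, 0, -0.06, 3],
    [0, 0, 0, 0, 0, -0.06, 3],
  ],
)

```text
time: 15.95
ee_pos: [0.7507, 0.0231, 0.0616]
eef_rot: [0.942, -0.336, 0.001, -0.0]
ft_force: [0.8, -1.4, 0.0]
width: 0.0354
```

```bash
python3 st.py
```

```text
15.95 [0.7507 0.0231 0.0616] phi -0.686 F [ 0.79 -1.37  0.03] M [-0.204 -0.32   0.116] q7 -0.919 tau7 0.817
```

play_rows(
  commands=[
    [0, 0, 0, 0, 0, -0.06, 3],
    [0, 0, 0, 0, 0, -0.06, 3],
  ],
)

```text
time: 16.2
ee_pos: [0.7508, 0.023, 0.0617]
eef_rot: [0.92, -0.392, 0.001, -0.0]
ft_force: [1.4, -0.5, -0.8]
width: 0.0355
```

```bash
python3 st.py
```

```text
16.2 [0.7508 0.023  0.0617] phi -0.806 F [ 1.41 -0.46 -0.79] M [-0.28  -0.434  0.188] q7 -1.03 tau7 0.815
```

play_rows(
  commands=[
    [0, 0, 0, 0, 0, -0.05, 3],
    [0, 0, 0, 0, 0, -0.05, 3],
  ],
)

```text
time: 16.45
ee_pos: [0.7509, 0.0229, 0.0617]
eef_rot: [0.899, -0.438, 0.001, -0.0]
ft_force: [1.5, -0.8, -1.1]
width: 0.0359
```

```bash
python3 st.py
python3 - <<'E'
from h import *
c=snap('wrist','w6.png');s=snap('scene')
a=np.hstack([cv2.resize(c['img'][100:400,80:400],None,fx=1.5,fy=1.5),cv2.resize(s['img'][220:370,275:385],None,fx=3,fy=3)])
cv2.imwrite('pics/w6c.png',a[:,:800,::-1])
E
python3 st.py
```

```text
16.45 [0.7509 0.0229 0.0617] phi -0.906 F [ 1.53 -0.8  -1.07] M [-0.312 -0.512  0.088] q7 -1.122 tau7 0.656
16.55 [0.7509 0.0229 0.0617] phi -0.905 F [ 2.81 -1.75 -0.92] M [-0.332 -0.613 -0.105] q7 -1.121 tau7 -0.611
```

View pics/w6c.png

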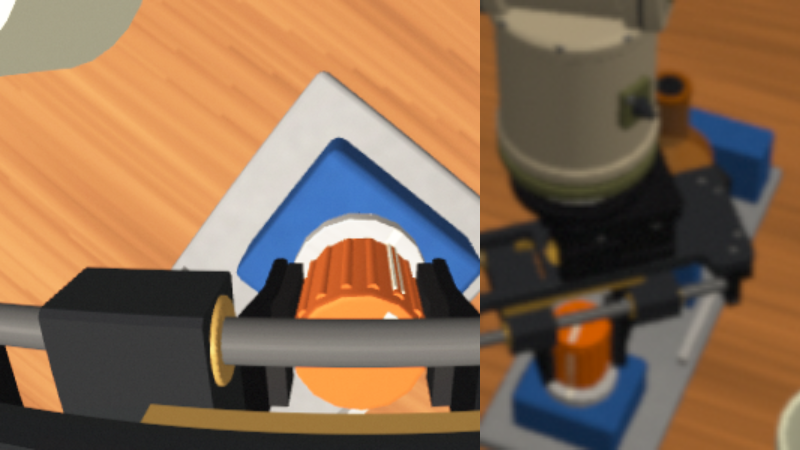

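Still free (Mz about 0.1); knob and collar marks aligned near (400,265). Third grip.

play_rows(
  commands=[
    [0, 0, 0, 0, 0, 0, 6],
    [0, 0, 0, 0, 0, 0, 6],
    [0, 0, 0, 0, 0, 0, 6],
    [0, 0, 0, 0, 0, 0.12, 6],
    [0, 0, 0, 0, 0, 0.18, 6],
    [0, 0, 0, 0, 0, 0.18, 6],
    [0, 0, 0, 0, 0, 0.18, 6],
    [0, 0, 0, 0, 0, 0.18, 6],
    [0, 0, 0, 0, 0, 0.18, 6],
    [0, 0, 0, 0, 0, 0.1, 6],
    [0, 0, 0, 0, 0, 0, 6],
    [0, 0, 0, 0, 0, 0, 6],
    [0, 0, 0, 0, 0, 0, 3],
    [0, 0, 0, 0, 0, 0, 3],
    [0, 0, 0, 0, 0, 0, 3],
    [0, 0, 0, 0, 0, 0, 3],
    [0, 0, 0, 0, 0, 0, 3],
  ],
)

```text
time: 18.68
ee_pos: [0.7499, 0.0233, 0.0616]
eef_rot: [0.994, 0.108, -0.0, 0.0]
ft_force: [-5.2, -0.8, 2.2]
width: 0.0355
```

```bash
python3 st.py
python3 - <<'E'
from h import *
c=snap('wrist','w7.png');h=cv2.cvtColor(c['img'],cv2.COLOR_RGB2HSV);g=cv2.cvtColor(cv2.imread('pics/w5.png'),cv2.COLOR_BGR2HSV)
for n,a in(('before',g),('now',h)):
    m=cv2.inRange(a,(100,120,40),(125,255,255))[150:300,80:360];k,l,st,ce=cv2.connectedComponentsWithStats(m)
    print(n,[(st[i]+[80,150,0,0,0]).tolist() for i in range(1,k) if st[i,4]>300])
E
```

```text
18.675 [0.7499 0.0233 0.0616] phi 0.216 F [-5.23 -0.8   2.19] M [-0.145  0.92  -0.058] q7 -0.08 tau7 0.011
before [[113, 191, 65, 101, 4932], [264, 204, 96, 72, 4283]]
now [[104, 160, 68, 140, 7075], [264, 198, 96, 78, 4013]]
```

play_rows(
  commands=[
    [0, 0, 0, 0, 0, -0.06, 3],
    [0, 0, 0, 0, 0, -0.06, 3],
  ],
)

```text
time: 18.98
ee_pos: [0.75, 0.0233, 0.0616]
eef_rot: [0.999, 0.047, -0.0, 0.0]
ft_force: [-3.9, -0.6, 3.0]
width: 0.0356
```

```bash
python3 st.py
```

```text
18.975 [0.75   0.0233 0.0616] phi 0.094 F [-3.93 -0.58  2.96] M [-0.193  0.844  0.109] q7 -0.194 tau7 0.834
```

play_rows(
  commands=[
    [0, 0, 0, 0, 0, -0.07, 3],
    [0, 0, 0, 0, 0, -0.07, 3],
  ],
)

```text
time: 19.23
ee_pos: [0.7501, 0.0233, 0.0616]
eef_rot: [1.0, -0.023, -0.0, 0.0]
ft_force: [-3.9, -1.4, 3.2]
width: 0.0359
```

```bash
python3 st.py
```

```text
19.225 [0.7501 0.0233 0.0616] phi -0.046 F [-3.86 -1.38  3.23] M [-0.141  0.721  0.284] q7 -0.324 tau7 0.817
```

play_rows(
  commands=[
    [0, 0, 0, 0, 0, -0.07, 3],
    [0, 0, 0, 0, 0, -0.07, 3],
  ],
)

```text
time: 19.48
ee_pos: [0.7503, 0.0233, 0.0616]
eef_rot: [0.996, -0.093, 0.0, 0.0]
ft_force: [-2.6, -1.0, 2.2]
width: 0.0353
```

```bash
python3 st.py
```

```text
19.475 [0.7503 0.0233 0.0616] phi -0.186 F [-2.57 -1.01  2.17] M [-0.206  0.453  0.238] q7 -0.454 tau7 0.813
```

Mz jumped to 0.28 and 0.24, which suggests slip. Checking the marks before doing anything more.

```bash
python3 - <<'E'
from h import *
c=snap('wrist','w8.png');b=cv2.imread('pics/w7.png')[:,:,::-1]
f=lambda i:cv2.resize(i[210:340,250:380],(400,400),interpolation=cv2.INTER_CUBIC)
cv2.imwrite('pics/w8c.png',np.hstack([f(b),f(c['img'])])[:,:,::-1])
E
python3 st.py
```

```text
19.525 [0.7503 0.0233 0.0616] phi -0.189 F [-2.05  0.18  1.32] M [-0.114  0.487  0.158] q7 -0.457 tau7 0.63
```

View pics/w8c.png

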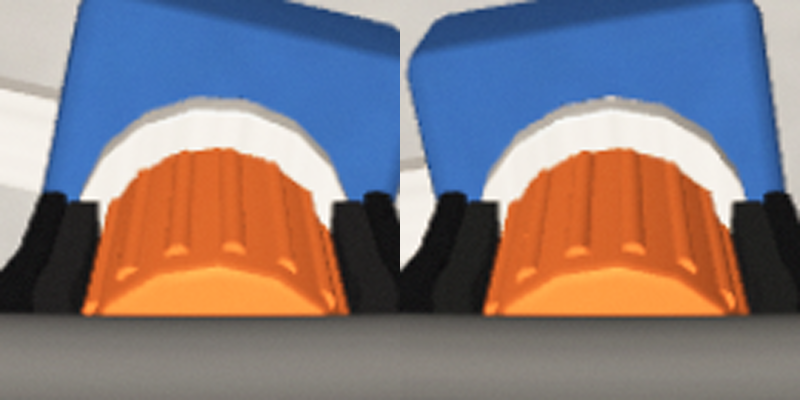

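The marks are hidden from here. One tiny confirming turn, read on the torque.

play_rows(
  commands=[
    [0, 0, 0, 0, 0, -0.04, 3],
  ],
)

```text
time: 19.65
ee_pos: [0.7503, 0.0233, 0.0616]
eef_rot: [0.994, -0.112, 0.0, 0.0]
ft_force: [-1.5, -0.2, 2.0]
width: 0.0355
```

```bash
python3 st.py
```

```text
19.65 [0.7503 0.0233 0.0616] phi -0.224 F [-1.49 -0.23  2.04] M [-0.225  0.498  0.288] q7 -0.49 tau7 0.487
```

play_rows(
  commands=[
    [0, 0, 0, 0, 0, -0.04, 3],
  ],
)

```text
time: 19.77
ee_pos: [0.7504, 0.0233, 0.0616]
eef_rot: [0.991, -0.132, 0.0, 0.0]
ft_force: [-1.6, -1.3, 2.6]
width: 0.0356
```

```bash
python3 st.py
```

```text
19.775 [0.7504 0.0233 0.0616] phi -0.266 F [-1.64 -1.28  2.6 ] M [-0.169  0.437  0.271] q7 -0.528 tau7 0.391
```

Steady 0.27–0.29 N m over four readings: the clutch is slipping. Let go and back off.

play_rows(
  commands=[
    [0, 0, 0, 0, 0, 0, 4],
    [0, 0, 0, 0, 0, 0, 6],
    [0, 0, 0, 0, 0, 0, 6],
    [0, 0, 0, 0, 0, 0, 6],
    [0, 0, 1, 0, 0, 0, 6],
    [0, 0, 2, 0, 0, 0, 6],
    [0, 0, 3, 0, 0, 0, 6],
    [0, 0, 3, 0, 0, 0, 6],
    [0, 0, 3, 0, 0, 0.1, 6],
    [0, 0, 3, 0, 0, 0.16, 6],
    [0, 0, 2.4, 0, 0, 0, 6],
    [0, 0, 0, 0, 0, 0, 6],
    [0, 0, 0, 0, 0, 0, 6],
  ],
)

```text
time: 21.4
ee_pos: [0.7501, 0.0233, 0.2356]
eef_rot: [1.0, -0.002, 0.0, 0.0]
ft_force: [-0.1, 0.4, 0.4]
width: 0.0598
```

```bash
python3 st.py
python3 - <<'E'
from h import *
c=snap('wrist','w9.png');s=snap('scene','s9.png')
f=lambda i,w,h:cv2.resize(i,(w,h),interpolation=cv2.INTER_CUBIC)
a=np.vstack([np.hstack([f(c['img'][140:270,90:370],560,260),f(c['img'][180:255,285:355],240,260)]),np.hstack([f(s['img'][175:390,250:390],221,340),f(s['img'],453,340),f(s['img'][305:375,285:335],126,340)])])
cv2.imwrite('pics/w9c.png',a[:,:,::-1])
E
```

```text
21.4 [0.7501 0.0233 0.2356] phi -0.004 F [-0.11  0.38  0.39] M [ 0.007 -0.112  0.016] q7 -0.243 tau7 0.006
```

View pics/w9c.png

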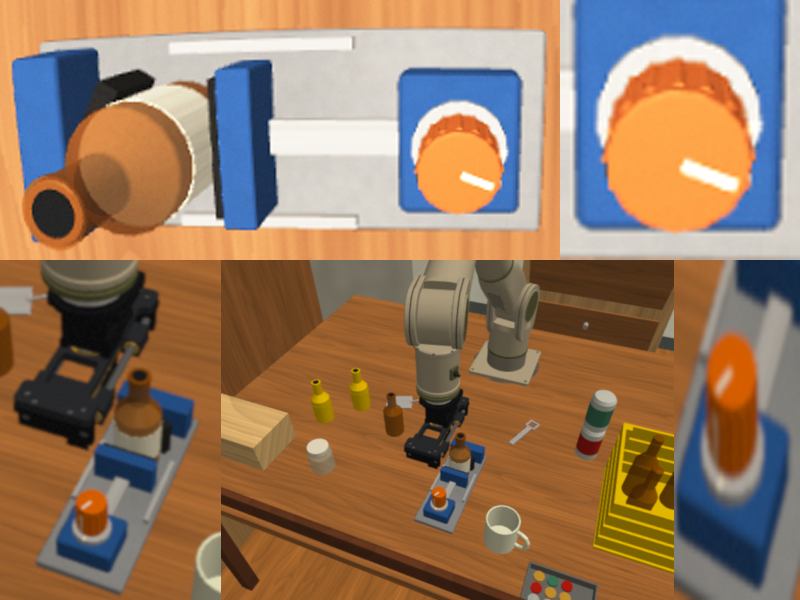

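Final look: the bottle stands upright in the V with the jaw against it (crop (215,150)), the gripper is clear, and the other things are unmoved. Handing in.

```bash
python3 -c "
from h import *
c=load('wrist');T=c['camera_from_world'];q=T[:3,:3]@[.601,.0252,.162]+T[:3,3];th=np.arctan2(np.hypot(*q[:2]),q[2]);print('mouth expected at clamped place',c['K'][:2,2]+c['K'][0,0]*th*q[:2]/np.hypot(*q[:2]))
r.close_job()"
```

```text
mouth expected at clamped place [115.58255749 244.96613717]
the job is handed in; nothing more can be done
```

The labelled bottle stands upright in the clamp, held between the jaw and the V. I turned the knob clockwise in three grips at 17 N, about 2.4 rad in all, stopped once the clutch slipped, let go and backed the gripper off. The job was handed in at about 21.5 s.

- **Slip:** knob torque rose from about 0.1 to 0.24–0.29 N m over the last four turning readings. That puts the slip at roughly 0.2–0.3 rad, against the eighth-turn limit of 0.785 rad. I estimated this from torque and angle, because the collar's mark could not be seen at the end.
- **Bottle:** in the last wrist image its mouth was at about (117,247) px, against (116,245) expected at the clamped place. The jaw was against it.
- **Surroundings:** the last scene image shows the other items unmoved, by eye, and the gripper touches nothing.
- **Disagreements:** one earlier torque reading of 0.19 N m came before the slip, then fell back to 0.09, so I treated it as noise.

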